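Clamp a fossil slab in the turnbuckle clamp

TASK

Load the loose stone slab, ammonite upwards, onto the cork bed of the bench clamp, lengthwise between the two rubber pads, and draw the jaws in with the tommy bar of the turnbuckle until both pads grip the slab firmly, so that it cannot shift under the air scribe. Stop when it is firm: overtightening crushes the fossil. Let go of everything and leave the other things on the bench where they are.

Things in the scene. Friction and masses are not known exactly. Their poses are not given: they have to be found in the camera images.
- clamp: grey cast bench clamp screwed down, 190 x 256 mm. Origin: underside of the base, mid width; its x points from the turnbuckle (robot's side) to the cork bed, y along the turnbuckle, z up. Two jaws (22 mm thick, 62 mm high) slide along y; the turnbuckle's left- and right-hand threads draw both in alike, by up to 20 mm
- bed_centre (a point): middle of the top of the cork bed, 24 mm above the table; the bed is 54 mm in the clamp's x and 70 mm in its y. From the bed 50 mm towards the turnbuckle nothing between the jaws is higher than 20 mm, unless the lower end of the tommy bar is swung there. The pads start 87 to 106 mm apart, 43 to 53 mm from this middle
- screw_centre (a point): middle of the turnbuckle, on its axis (along the clamp's y), 75 mm above the table and 125 mm in front (clamp -x) of the bed's middle. Steel body 90 mm long, 39 mm across, in two pedestals at y = -30 and +30 mm (11 mm thick, top 99 mm above the table). A tommy bar, 10 mm thick, goes through its middle. It tightens as the top of the bar moves from the robot towards the bed
- slab: loose grey-brown stone slab, 80 mm (its x) x 50 mm (its y) x 36 mm high, 0.23 to 0.43 kg, with sawn ends and a spiral ammonite on its upper face. Origin: middle of its underside, z up. It lies flat on the table in front of the robot
- ear_muffs: red ear defenders, 168 x 132 x 67 mm, loose bystander; origin under its middle
- pin_vice: small pin vice with a wooden handle, 14 x 100 x 13 mm, loose bystander; origin under its middle
- consolidant_bottle: white bottle with a red nozzle, 62 mm across, 168 mm high, standing to the right of the clamp, loose bystander; origin under its middle
- sample_vial: glass vial with a blue cap, 26 mm across, 65 mm high, loose bystander; origin under its middle
- specimen_tray: brown card tray with a small fossil, 65 x 85 x 23 mm, loose bystander; origin under its middle
- air_scribe: white pneumatic scribe, 23 x 180 x 22 mm, loose bystander; origin under its middle
- pad_left: rubber pad of the jaw at the clamp's +y, 46 mm wide, 28 to 58 mm above the table, on two sprung plungers that give a few mm as it presses, in a housing set in its jaw. Its axes are the clamp's; its origin lies near the clamp's origin with the jaws open and moves along -y as they close
- pad_right: the equal pad of the jaw at the clamp's -y; its origin moves along +y as the jaws close
- grip_a (a point): centre of the black barrel grip (22 mm round, 24 mm long in the clamp's y) at one end of the tommy bar, 70 mm from the screw's axis. It starts on top, at most 36 degrees from upright. It revolves freely on a pin, so that, pinched end to end from above, it is carried round its circle without turning the hand, from 20 degrees below the axis on one side to 20 below on the other
- grip_b (a point): centre of the opposite, equal grip. Running free the bar takes a steady 10 N at a grip (screw friction, which also holds it where it is left). Once both pads bear on the slab the effort climbs steadily: firm is half as much again as running free, 15 to 17 N (60 to 80 N at each pad; under 30 is loose); at 22 N (150 N at a pad) the stone is crushed. How far that takes differs each time
Not all that is in view belongs to the job. What is meant by the slab is not green, and is the larger of those in its own colour.

How it is judged:
By the outcome, as a careful person would: the job done as asked, in the order asked, and still so for the second after the job is handed in, with the robot touching nothing.
It also fails if it takes over 72 s, if anything falls off the work surface, if the arm or the gripper's body presses on something with over 40 N, if the wrist force passes 120 N, or if a joint passes its speed limit or range.

ROBOT

A 6-joint arm with a two-finger parallel gripper is mounted at the origin on a cart in front of the work surface, level with it; the furniture and walls round the work are solid. World frame = base frame: x ahead of the robot, y to its left, z up, the work surface at z = 0. Lengths are in m, angles in rad, forces in N, time in s.
With the tool pointing down it reaches from about 0.375 to 0.975 m from the base axis. Payload 3.8 kg.
Tool frame: the origin (TCP) lies midway between the tips of the shut fingers; the grasp point (between the pads) lies 19 mm behind it; z points along the fingers, y is the line along which they close (so a half turn about z gives the same grasp; the last joint's range is limited). The gripper opens to 85 mm and grips with 20 to 120 N. Pads are 22 mm wide; open, the fingers measure 114 mm over their backs; the gripper's body (76 mm by 85 mm) begins 54 mm behind the grasp point. The pads swing forward as they close: fully open they stand 13 mm farther back than shut.
Start: joints at [1.288, 0.264, 1.604, -0, 1.274, -0.037], TCP at [0.164, 0.655, 0.231] pointing down, gripper open.
Joint ranges: [-2.63, 2.63], [-0.94, 2.18], [0.31, 2.57], [-1.31, 4.45], [0, 2.66], [-2.55, 2.55]. Speed limits (rad/s): [2.57, 2.57, 3.14, 3.14, 3.14, 3.14].

INTERFACE

Orientations are given as a unit quaternion [x, y, z, w].
In Python, from cell import arm gives the robot as it stands.
- The arm moves only by the tool drive_tool, never from a script. Its argument "deltas" is a list of rows, each a list of 3 entries, a list of its own where there are three numbers: the finger opening in mm, from 0 to 85.4, then the shift along the tool's x, y, z in units of 30 mm (1.0 is 30 mm), then the turn, a rotation vector about the tool's x, y, z in units of 6 degrees (1.0 is 6 degrees). In form: [[gripper, [tx, ty, tz], [rx, ry, rz]], ...]. A call has 1 to 12 rows; each row is the pose to reach, as a shift and turn from the pose commanded when the call began, along the tool's axes at that moment; what a row does not reach only later rows make up. A row lasts 1/8 s, in which the tool goes at most 62.5 mm and 10.7 degrees, less where a joint would pass 70% of its speed; a pose out of reach is approached as far as the arm can. A call with a gripper value outside its range is refused whole. The fingers move at their own pace and stop on an object; the grip force is fixed at half the most. Time passes only in rows, so rows that repeat a pose let the fingers close. It gives the time, the measured TCP pose, the force, the opening and the grip force at its end, in the units of the state.
- arm.state(): the state, without advancing time (a new reading comes with each control period).
- arm.capture(name): name is "side" or "top"; returns (picture, depth): 480x640x3 uint8, blue, green, red; 480x640 float32, m along the optical axis (not along the pixel's ray), 0 where there is no reading.
- arm.camera_model(name): a dict with "mtx" (3x3 intrinsics, pixels), "eye" and "attitude" of the camera in the world. Camera axes: x right, y down, z forward; pixel columns grow to the right and rows downward; lengths in m; the calibration is good to about 2 mm. A picture is of the moment at which its call begins. camera_model takes no time and is no camera call.
- arm.sign_off(): hands the job in; it is judged then, once.
The state is a dict: "time_s": time; "joint_positions": joint angles; "qvel": joint speeds; "effort": joint torques, N m; "tool_pos": TCP position; "tool_rot": TCP orientation; "wrist_force": force on the tool from outside, world axes, zero at the start; "ft_torque": the same for the moment, N m; "finger_gap": finger opening in m; "gripper_force": force on a finger pad.
Only numpy, scipy, OpenCV 4.12 (cv2) and the standard library are available. Lean on these libraries where they do the work, as an engineer would, in place of code of your own. Each camera call takes 0.05 s, during which the arm holds its last target. There are 200 camera calls.

## Working session

There is one attempt and no reset: what is moved stays moved. The work goes in short steps, Python scripts to look and compute and a tool call to move; the robot and the scene stay as the last step left them, time stands still between calls to the robot, and variables do not carry over. Pictures are saved under pics/ and viewed, at most 10 in all, crops included, and the job is handed in when it is done.

Besides the shell and the picture viewer there is one more tool, called after "Request:" in YAML: its name, and indented under it one key for each argument. drive_tool: Moves the arm, as the interface text tells. Its arguments: {"type":"object","properties":{"deltas":{"type":"array"}},"required":["deltas"]}

```bash
mkdir -p pics; ls; cat > h.py <<'E'
import numpy as np, cv2
from cell import arm
from scipy.spatial.transform import Rotation as R
def cam(n):
    m=arm.camera_model(n); return m
def cap(n,save=None):
    im,d=arm.capture(n)
    if save: cv2.imwrite('pics/'+save+'.png',im)
    np.savez('/tmp/'+n+'.npz',im=im,d=d)
    return im,d
def rot(m):
    a=np.array(m['attitude'],float)
    return a if a.shape==(3,3) else R.from_quat(a).as_matrix()
def cloud(n,d):
    m=cam(n); K=np.array(m['mtx']); v,u=np.mgrid[0:480,0:640]
    p=np.stack([(u-K[0,2])/K[0,0]*d,(v-K[1,2])/K[1,1]*d,d],-1)
    return p@rot(m).T+np.array(m['eye'])
E
python3 - <<'E'
from h import *
for n in('side','top'):
    print(n,cam(n)); cap(n,n+'0')
print(arm.state())
E
```

```text
pics
side {'mtx': array([[539.44656481,   0.        , 315.89479354],
       [  0.        , 539.44656481, 243.40109322],
       [  0.        ,   0.        ,   1.        ]]), 'eye': array([0.58996804, 1.20159943, 0.68878197]), 'attitude': array([ 0.00658432,  0.84235469, -0.53888128, -0.00147856])}
top {'mtx': array([[532.7880419 ,   0.        , 327.10105512],
       [  0.        , 532.7880419 , 244.50615625],
       [  0.        ,   0.        ,   1.        ]]), 'eye': array([ 0.39510158, -0.10572038,  1.83343618]), 'attitude': array([-0.70456984,  0.70780736, -0.03353412,  0.03828246])}
{'time_s': 0.1, 'joint_positions': array([ 1.28814014e+00,  2.64697354e-01,  1.60527346e+00,  4.80757208e-06,
        1.27371869e+00, -3.68999469e-02]), 'qvel': array([-4.88640382e-05, -6.69937475e-04, -2.89384333e-03, -7.10329207e-04,
        3.22358530e-04,  1.31202122e-03]), 'effort': array([ 2.36224651e-04, -5.16699743e+01, -3.68595994e+01, -1.11350876e-04,
        6.11700467e-03,  1.84974186e-05]), 'tool_pos': array([0.16402992, 0.65406105, 0.23005392]), 'tool_rot': array([ 1.22569765e-01,  9.92459346e-01, -1.03470483e-03, -1.69071899e-04]), 'wrist_force': array([ 0.02532637, -0.58197138, -0.01366589]), 'ft_torque': array([ 0.04895242, -0.01370466, -0.01194568]), 'gripper_force': 0.0, 'finger_gap': 0.0854047518181994}
```

View pics/top0.png

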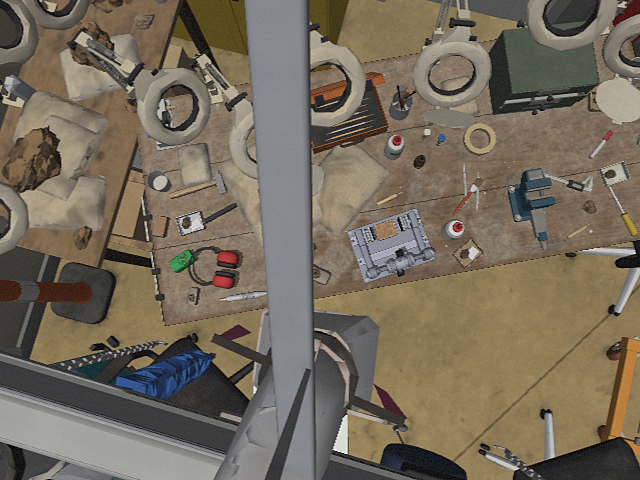

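View pics/side0.png

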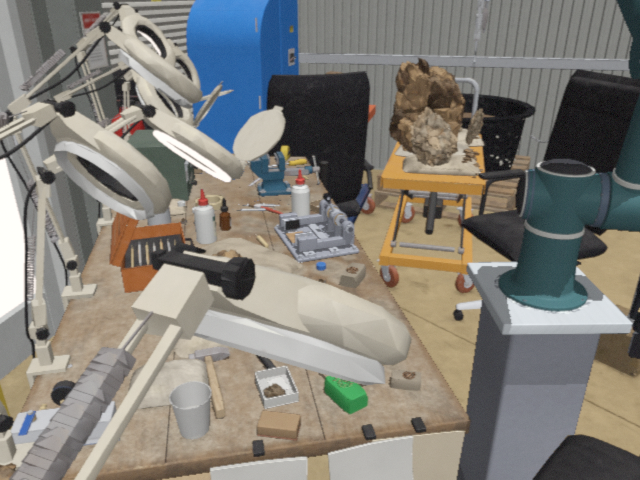

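Top view: the clamp is at (391,246) with its turnbuckle at (400,262). The slab candidates are a grey-brown one at (321,272), partly hidden by the arm, a small grey-brown one at (193,297), and a green one at (180,261). In the side view these are at (352,272), (405,380) and (345,392). The one at (321,272) looks like the larger grey-brown, so I'll confirm that in a crop with measurements.

```bash
python3 - <<'E'
from h import *
t=np.load('/tmp/top.npz'); s=np.load('/tmp/side.npz')
f=lambda im,x,y,w,h,k:cv2.resize(im[y:y+h,x:x+w],None,fx=k,fy=k,interpolation=cv2.INTER_CUBIC)
a=f(t['im'],305,195,160,100,5)
b=f(s['im'],300,190,80,100,3); c=f(s['im'],310,350,120,75,3)[:, :360]
row=np.zeros((300,800,3),np.uint8); b=b[:100*3]; row[:b.shape[0],:b.shape[1]]=b; row[:c.shape[0],250:250+c.shape[1]]=c
cv2.imwrite('pics/crop1.png',np.vstack([a,row])[:600+200][:, :800][-800:] if False else cv2.resize(np.vstack([a,row]),(600,600)))
P=cloud('top',t['d']); Q=cloud('side',s['d'])
for n,C,u,v in [('slabT',P,321,272),('smallT',P,193,297),('slabS',Q,352,270),('smallS',Q,405,378),('greenS',Q,345,388),('cork',P,386,230),('scr',P,400,262),('table',P,340,300)]: print(n,C[v,u].round(4))
np.savez('/tmp/c.npz',P=P,Q=Q)
# slab-height pts near the two candidates
for n,(x,y) in dict(slab=Q[270,352,:2],small=Q[378,405,:2]).items():
    for nm,C in(('top',P),('side',Q)):
        m=(np.hypot(C[...,0]-x,C[...,1]-y)<.08)&(C[...,2]>.025)&(C[...,2]<.05)
        if m.sum()>5:
            pts=C[m]; print(n,nm,m.sum(),pts[:,2].mean(),cv2.minAreaRect(pts[:,:2].astype(np.float32)))
E
```

```text
slabT [ 0.4853 -0.073   0.0361]
smallT [0.4032 0.3595 0.0294]
slabS [ 0.4829 -0.0466  0.035 ]
smallS [0.4123 0.3757 0.0223]
greenS [0.5296 0.4155 0.0332]
cork [ 0.6285 -0.2956  0.0241]
scr [ 0.5139 -0.3324  0.0934]
table [ 0.3891 -0.1513 -0.8253]
slab top 204 0.033259924148507106 ((0.47468870878219604, -0.06835974007844925), (0.06050597503781319, 0.04735175520181656), 65.5434799194336)
slab side 268 0.031540932242228585 ((0.47883808612823486, -0.05635380744934082), (0.08713898062705994, 0.04364774376153946), 66.7939682006836)
small top 132 0.03191114807016498 ((0.4306352138519287, 0.3635045289993286), (0.08120233565568924, 0.09312883019447327), 56.90412902832031)
small side 11 0.026315204566515583 ((0.4222429692745209, 0.3654446303844452), (0.01423008181154728, 0.06825007498264313), 76.18202209472656)
```

View pics/crop1.png

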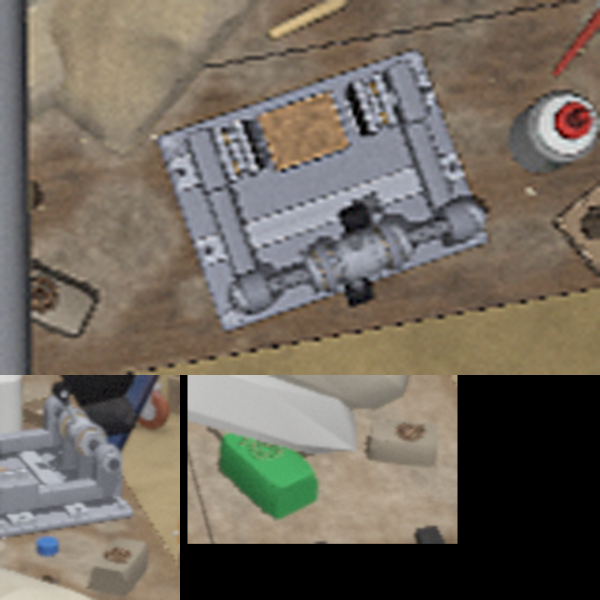

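```bash
python3 - <<'E'
from h import *
t=np.load('/tmp/top.npz'); s=np.load('/tmp/side.npz'); c=np.load('/tmp/c.npz');P,Q=c['P'],c['Q']
print('beam',[P[v,280].round(3).tolist() for v in(20,150,300)])
hsv=cv2.cvtColor(t['im'],cv2.COLOR_BGR2HSV)
box=np.zeros((480,640),bool); box[205:285,345:440]=1
# clamp: grey pixels -> base rect
m=box&(P[...,2]>.004)&(P[...,2]<.2)&(hsv[...,1]<70)
pts=P[m]; k=(np.hypot(pts[:,0]-.58,pts[:,1]+.31)<.17)
r=cv2.minAreaRect(pts[k][:,:2].astype(np.float32)); print('clamp',r)
b2=np.zeros_like(box); b2[215:245,365:405]=1
m=b2&(hsv[...,1]>90)&(abs(P[...,2]-.024)<.008); print('cork',m.sum(),P[m].mean(0),cv2.minAreaRect(P[m][:,:2].astype(np.float32)))
blk=(hsv[...,2]<55)&box
n,l,st,ce=cv2.connectedComponentsWithStats(blk.astype(np.uint8))
for i in range(1,n):
    if st[i,4]>6: q=P[l==i]; print('blk',ce[i].round(1),st[i,4],np.median(q,0).round(4),'zmax',q[:,2].max())
hi=box&(P[...,2]>.085)&(P[...,2]<.2)
q=P[hi]; print('hi',q.shape,np.c_[q,np.argwhere(hi)[:,::-1]][q[:,2]>.1].round(3)[:60:3])
# slab side points: top face
a=np.deg2rad(0)
for nm,C in(('T',P),('S',Q)):
    m=(np.hypot(C[...,0]-.482,C[...,1]+.052)<.07)&(C[...,2]>.031)&(C[...,2]<.041)
    print('slab',nm,m.sum(),cv2.minAreaRect(C[m][:,:2].astype(np.float32)))
h2=cv2.cvtColor(s['im'],cv2.COLOR_BGR2HSV)
print('vialcap',Q[266,320])
E
```

```text
beam [[0.527, -0.082, 1.593], [0.475, -0.079, 1.552], [0.394, -0.072, 1.482]]
clamp ((0.5894959568977356, -0.31235814094543457), (0.2670585811138153, 0.31984537839889526), 2.9763975143432617)
cork 263 [ 0.62925562 -0.29323078  0.02434355] ((0.6328120231628418, -0.29993316531181335), (0.05330256000161171, 0.08195236325263977), 21.06977653503418)
blk [400.2 224.5] 31 [ 0.6445 -0.3406  0.0524] zmax 0.06369064940625835
blk [371.2 230.9] 13 [ 0.6213 -0.2421  0.0555] zmax 0.06157281760096711
blk [399.3 252.7] 48 [ 0.5389 -0.3245  0.1475] zmax 0.1573377909242588
blk [400.3 273. ] 31 [ 0.4811 -0.3423  0.0205] zmax 0.0316319922502466
hi (481, 3) [[ 5.52e-01 -3.27e-01  1.43e-01  4.00e+02  2.49e+02]
 [ 5.49e-01 -3.18e-01  1.37e-01  3.97e+02  2.50e+02]
 [ 5.49e-01 -3.27e-01  1.41e-01  4.00e+02  2.50e+02]
 [ 5.45e-01 -3.13e-01  1.50e-01  3.96e+02  2.51e+02]
 [ 5.45e-01 -3.23e-01  1.50e-01  3.99e+02  2.51e+02]
 [ 5.45e-01 -3.31e-01  1.54e-01  4.02e+02  2.51e+02]
 [ 5.42e-01 -3.14e-01  1.44e-01  3.96e+02  2.52e+02]
 [ 5.42e-01 -3.23e-01  1.48e-01  3.99e+02  2.52e+02]
 [ 5.42e-01 -3.32e-01  1.48e-01
[... 191 characters left out ...]
1 -3.15e-01  1.57e-01  3.97e+02  2.54e+02]
 [ 5.35e-01 -3.25e-01  1.51e-01  4.00e+02  2.54e+02]
 [ 5.36e-01 -3.36e-01  1.46e-01  4.03e+02  2.54e+02]
 [ 5.32e-01 -3.16e-01  1.51e-01  3.97e+02  2.55e+02]
 [ 5.32e-01 -3.26e-01  1.50e-01  4.00e+02  2.55e+02]
 [ 5.33e-01 -3.37e-01  1.37e-01  4.03e+02  2.55e+02]
 [ 5.30e-01 -3.23e-01  1.42e-01  3.99e+02  2.56e+02]
 [ 5.28e-01 -3.26e-01  1.21e-01  3.99e+02  2.57e+02]]
slab T 136 ((0.4748106896877289, -0.06834394484758377), (0.06051403656601906, 0.04339146241545677), 65.34978485107422)
slab S 175 ((0.4798493981361389, -0.054061487317085266), (0.08205576241016388, 0.041462138295173645), 65.15898132324219)
vialcap [ 0.56700049 -0.0154814   0.06358037]
```

```bash
cat >> h.py <<'E'
def rel(pos,yaw,frm=None):
    """units of shift and turn from current pose to TCP pos, tool y at yaw deg, tool down"""
    s=arm.state(); p0=np.array(s['tool_pos']); R0=R.from_quat(s['tool_rot'])
    a=np.deg2rad(yaw); y=np.array([np.cos(a),np.sin(a),0]); z=np.array([0,0,-1.]); x=np.cross(y,z)
    Rt=R.from_matrix(np.c_[x,y,z])
    if frm is not None: R0=frm
    return (R0.inv().apply(np.array(pos)-p0)/.03).round(3),(np.rad2deg((R0.inv()*Rt).as_rotvec())/6).round(2)
E
python3 - <<'E'
from h import *
t=np.load('/tmp/top.npz');c=np.load('/tmp/c.npz');P,Q=c['P'],c['Q']
hsv=cv2.cvtColor(t['im'],cv2.COLOR_BGR2HSV)
for v,u in((360,300),(310,300),(310,200)): print('lamp',Q[v,u].round(2))
print('hsv base',hsv[240,356],hsv[235,355],hsv[270,358],hsv[285,350])
# base: bluish, low
h=hsv[...,0].astype(int)
m=(h>95)&(h<140)&(P[...,2]>-.01)&(P[...,2]<.17); m[:, :342]=0; m[:,440:]=0; m[:200]=0; m[290:]=0
n,l,st,ce=cv2.connectedComponentsWithStats(m.astype(np.uint8)); i=1+np.argmax(st[1:,4]); print(st[i])
mm=l==i
low=mm&(P[...,2]<.02); q=P[low]; print(np.percentile(q[:,2],[5,25,50,75,95]).round(4)); print('low',cv2.minAreaRect(q[:,:2].astype(np.float32)))
# jaws 62 high
j=mm&(abs(P[...,2]-.062)<.006); n,l,st,ce=cv2.connectedComponentsWithStats(j.astype(np.uint8))
for i in range(1,n):
    if st[i,4]>15: q=P[l==i]; print('jaw',ce[i],st[i,4],cv2.minAreaRect(q[:,:2].astype(np.float32)))
print(rel([.479,-.057,.15],-24.8))
E
```

```text
lamp [0.6  0.9  0.47]
lamp [0.6 0.9 0.5]
lamp [0.65 0.94 0.52]
hsv base [118  17 176] [110  27  86] [ 19  59 148] [ 15  90 108]
[ 347  209   88   74 3561]
[0.0048 0.0094 0.0126 0.016  0.0189]
low ((0.5719729661941528, -0.31387439370155334), (0.20414301753044128, 0.2561584413051605), 18.485593795776367)
jaw [413.61052632 219.12631579] 95 ((0.6609249114990234, -0.38490089774131775), (0.05442415922880173, 0.022580603137612343), 18.94514274597168)
jaw [400.75  220.125] 16 ((0.6576235294342041, -0.3406786024570465), (0.02528812363743782, 0.01050140056759119), 21.575929641723633)
jaw [360.37864078 237.08737864] 103 ((0.6006632447242737, -0.2093663364648819), (0.05379096418619156, 0.03123723715543747), 18.975683212280273)
(array([-15.95, -20.43,   2.71]), array([-0.02,  0.02, 16.79]))
```

The largest grey-brown slab, about 82 x 45 mm, is at top-view pixel (321,272). The crop shows its ammonite facing up. The other grey-brown one is smaller and the third is green, so I'm going for this one.

Request:
drive_tool:
  deltas:
    - [85,[-2,-2.5,0.3],[0,0,1.7]]
    - [85,[-3.5,-4.5,0.6],[0,0,3.4]]
    - [85,[-5,-6.4,0.9],[0,0,5.1]]
    - [85,[-6.5,-8.3,1.2],[0,0,6.8]]
    - [85,[-8,-10.2,1.4],[0,0,8.5]]
    - [85,[-9.5,-12.2,1.6],[0,0,10.2]]
    - [85,[-11,-14.1,1.8],[0,0,11.9]]
    - [85,[-12.5,-16,2],[0,0,13.6]]
    - [85,[-14,-18,2.2],[0,0,15.3]]
    - [85,[-15.2,-19.5,2.5],[0,0,16.8]]
    - [85,[-15.95,-20.4,2.7],[0,0,16.8]]
    - [85,[-15.95,-20.4,2.7],[0,0,16.8]]

```text
time_s: 1.6
tool_pos: [0.467, -0.0291, 0.1538]
tool_rot: [0.843, 0.538, 0.0, 0.0]
wrist_force: [0.5, -0.5, -0.9]
finger_gap: 0.085
gripper_force: 0.0
```

```bash
python3 - <<'E'
from h import *
print(rel([.479,-.057,.006],-24.8))
E
```

```text
(array([-0.676,  0.751,  4.925]), array([ 0.  , -0.  , -0.02]))
```

Request:
drive_tool:
  deltas:
    - [85,[-0.676,0.751,1],[0,0,0]]
    - [85,[-0.676,0.751,2.5],[0,0,0]]
    - [85,[-0.676,0.751,2.5],[0,0,0]]

```text
time_s: 1.98
tool_pos: [0.4744, -0.0548, 0.0751]
tool_rot: [0.843, 0.538, -0.004, -0.003]
wrist_force: [-1.1, -0.1, 0.1]
finger_gap: 0.0852
gripper_force: 0.0
```

```bash
python3 - <<'E'
from h import *
print(rel([.479,-.057,.006],-24.8)); im,d=cap('side')
cv2.imwrite('pics/s1.png',cv2.resize(im[200:310,290:410],None,fx=5,fy=5,interpolation=cv2.INTER_CUBIC))
E
```

```text
(array([0.004, 0.193, 2.303]), array([-0.09,  0.02, -0.02]))
```

View pics/s1.png

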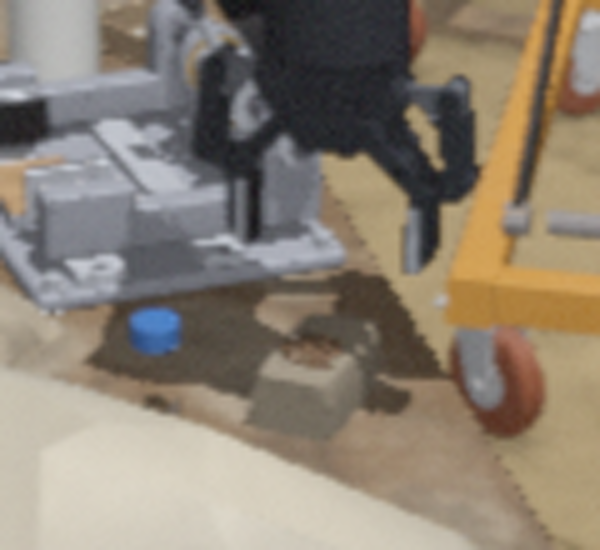

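The side crop shows the slab at crop (310,375). The open fingers, at (245,210) and (415,240), are lined up to straddle it, and the blue vial cap at (155,330) is clear. I'll descend and grip.

Request:
drive_tool:
  deltas:
    - [85,[0,0,1.2],[0,0,0]]
    - [85,[0,0,2.0],[0,0,0]]
    - [85,[0,0,2.4],[0,0,0]]
    - [85,[0,0,2.4],[0,0,0]]
    - [30,[0,0,2.4],[0,0,0]]
    - [30,[0,0,2.4],[0,0,0]]
    - [30,[0,0,2.4],[0,0,0]]
    - [30,[0,0,2.4],[0,0,0]]
    - [30,[0,0,2.4],[0,0,0]]
    - [30,[0,0,2.4],[0,0,0]]

```text
time_s: 3.28
tool_pos: [0.4804, -0.0553, 0.0086]
tool_rot: [0.843, 0.538, 0.001, 0.001]
wrist_force: [-0.2, -0.4, 7.1]
finger_gap: 0.0491
gripper_force: 64.1
```

Request:
drive_tool:
  deltas:
    - [30,[0,0,-1.5],[0,0,0]]
    - [30,[0,0,-3.0],[0,0,0]]
    - [30,[0,0,-4.0],[0,0,0]]
    - [30,[0,0,-4.0],[0,0,0]]

```text
time_s: 3.78
tool_pos: [0.4807, -0.0554, 0.1295]
tool_rot: [0.843, 0.538, 0.002, 0.002]
wrist_force: [-0.1, 0.2, -3.1]
finger_gap: 0.0489
gripper_force: 64.1
```

```bash
python3 - <<'E'
from h import *
print(rel([.631,-.296,.125],18.9)); im,d=cap('side'); Q=cloud('side',d); s=arm.state(); p=s['tool_pos']; print(p,s['wrist_force'],s['finger_gap'])
# slab top/sides in held state: brownish points near & below fingers
a=np.deg2rad(65.2); u=np.array([np.cos(a),np.sin(a)]); 
q=Q.reshape(-1,3)-p; al=q[:,:2]@u; pe=q[:,:2]@np.array([-u[1],u[0]])
hsv=cv2.cvtColor(im,cv2.COLOR_BGR2HSV).reshape(-1,3)
m=(abs(al)<.07)&(abs(pe)<.024)&(q[:,2]>-.02)&(q[:,2]<.04)
print(m.sum(),'al',np.percentile(al[m],[1,5,50,90,95,99]).round(4),'z',np.percentile(q[m,2],[1,5,50,95,99]).round(4))
E
```

```text
(array([-5.168,  7.919,  0.188]), array([ 0.06,  0.01, -7.3 ]))
[ 0.47901713 -0.05511005  0.12741876] [-0.63062343 -0.19410402 -2.98273093] 0.049216697104258064
431 al [-0.0384 -0.0272  0.0312  0.0394  0.0406  0.0417] z [-0.0065 -0.0041  0.0202  0.0283  0.0297]
```

Request:
drive_tool:
  deltas:
    - [30,[-0.6,1,0],[0,0,-1]]
    - [30,[-1.3,2,0],[0,0,-2]]
    - [30,[-2,3.1,0],[0,0,-3]]
    - [30,[-2.7,4.2,0],[0,0,-4]]
    - [30,[-3.4,5.3,0],[0,0,-5]]
    - [30,[-4.1,6.3,0],[0,0,-6]]
    - [30,[-4.7,7.2,0],[0,0,-7]]
    - [30,[-5.17,7.92,0],[0,0,-7.3]]
    - [30,[-5.17,7.92,0],[0,0,-7.3]]
    - [30,[-5.17,7.92,0],[0,0,-7.3]]

```text
time_s: 5.08
tool_pos: [0.6271, -0.2945, 0.124]
tool_rot: [0.582, 0.814, -0.0, -0.003]
wrist_force: [-0.1, -0.6, -3.2]
finger_gap: 0.0491
gripper_force: 63.8
```

```bash
python3 - <<'E'
from h import *
print(rel([.631,-.296,.033],18.9)); im,d=cap('side')
a=cv2.resize(im[190:270,270:370],None,fx=6,fy=6,interpolation=cv2.INTER_CUBIC)
cv2.imwrite('pics/s2.png',a)
im,d=cap('top');P=cloud('top',d)
hsv=cv2.cvtColor(im,cv2.COLOR_BGR2HSV)
h=hsv[...,0].astype(int); m=(abs(P[...,2]-.062)<.005)&(h>95)&(h<140); m[:, :342]=0; m[:,440:]=0
n,l,st,ce=cv2.connectedComponentsWithStats(m.astype(np.uint8))
for i in range(1,n):
    if st[i,4]>25: q=P[l==i]; print('jaw',ce[i],st[i,4],q.mean(0),cv2.minAreaRect(q[:,:2].astype(np.float32)))
E
```

```text
(array([-0.1  ,  0.117,  3.033]), array([-0.03, -0.04, -0.  ]))
jaw [358.88 233.62] 50 [ 0.61184691 -0.2007311   0.062085  ] ((0.6089352369308472, -0.2018766701221466), (0.03474385663866997, 0.021866386756300926), 18.218027114868164)
```

View pics/s2.png

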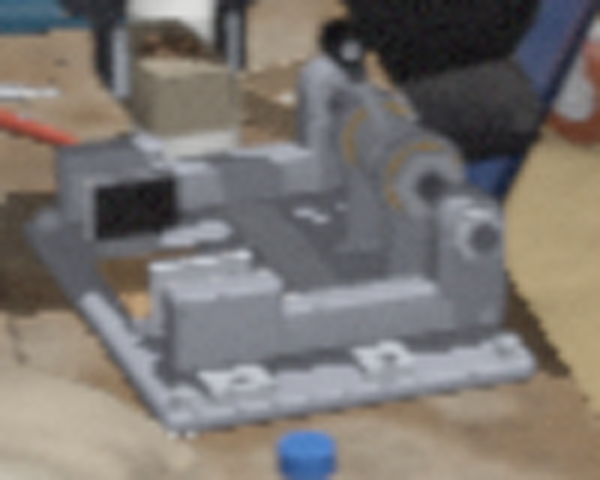

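The side crop shows the held slab at (185,95) over the bed, between the right-hand pad at (135,205) and the left jaw. I'll lower it.

Request:
drive_tool:
  deltas:
    - [30,[-0.03,0.11,0.7],[0,0,0]]
    - [30,[-0.03,0.11,1.5],[0,0,0]]
    - [30,[-0.03,0.11,2.2],[0,0,0]]
    - [30,[-0.03,0.11,2.6],[0,0,0]]
    - [30,[-0.03,0.11,2.85],[0,0,0]]
    - [30,[-0.03,0.11,2.95],[0,0,0]]
    - [30,[-0.03,0.11,2.95],[0,0,0]]

```text
time_s: 6.05
tool_pos: [0.6328, -0.2957, 0.039]
tool_rot: [0.581, 0.814, 0.0, 0.0]
wrist_force: [-0.0, 0.2, -2.5]
finger_gap: 0.0485
gripper_force: 64.0
```

Request:
drive_tool:
  deltas:
    - [30,[0.07,-0.06,0.0],[0,0,0]]
    - [30,[0.07,-0.06,0.1],[0,0,0]]
    - [30,[0.07,-0.06,0.15],[0,0,0]]
    - [30,[0.07,-0.06,0.2],[0,0,0]]
    - [30,[0.07,-0.06,0.22],[0,0,0]]

```text
time_s: 6.68
tool_pos: [0.63, -0.2941, 0.0327]
tool_rot: [0.581, 0.814, -0.0, -0.0]
wrist_force: [-3.6, 1.7, 4.6]
finger_gap: 0.0491
gripper_force: 64.8
```

Request:
drive_tool:
  deltas:
    - [62,[0,0,0],[0,0,0]]
    - [62,[0,0,0],[0,0,0]]
    - [62,[0,0,0],[0,0,0]]
    - [62,[0,0,-1],[0,0,0]]
    - [62,[0,0,-2.5],[0,0,0]]
    - [62,[0,0,-4],[0,0,0]]
    - [62,[0,0,-5.5],[0,0,0]]
    - [62,[0,0,-5.5],[0,0,0]]

```text
time_s: 7.68
tool_pos: [0.6332, -0.2957, 0.2034]
tool_rot: [0.581, 0.814, 0.001, 0.005]
wrist_force: [-0.6, -0.6, -0.4]
finger_gap: 0.0618
gripper_force: 0.0
```

```bash
python3 - <<'E'
from h import *
print(arm.state()['tool_pos']); im,d=cap('side'); Q=cloud('side',d)
cv2.imwrite('pics/s3.png',cv2.resize(im[170:270,270:370],None,fx=6,fy=6,interpolation=cv2.INTER_CUBIC))
xc=np.array([.946,.324]);yc=np.array([-.324,.946])
q=Q.reshape(-1,3); X=q[:,:2]@xc-.501; Y=q[:,:2]@yc+.4825
m=(abs(X)<.04)&(abs(Y)<.06)&(q[:,2]>.056)&(q[:,2]<.066)
rr=np.c_[X,Y,q[:,2]][m]; print(m.sum(),np.percentile(rr,[2,10,50,90,98],axis=0).round(4), cv2.minAreaRect(rr[abs(rr[:,1])<.044][:,:2].astype(np.float32)))
# grip a and b via side
v=im.max(2).reshape(-1); X2=X+.125
for nm,zz in(('a',(.11,.17)),):
    m=(abs(Y)<.03)&(abs(X2)<.09)&(q[:,2]>zz[0])&(q[:,2]<zz[1])&(v<70); print(nm,m.sum(),X2[m].mean(),Y[m].min(),Y[m].max(),q[m,2].mean(),q[m,2].max(),X2[m].min(),X2[m].max())
E
```

```text
[ 0.63318913 -0.295684    0.20343047]
135 [[-0.019  -0.0568  0.0561]
 [-0.0137 -0.0506  0.0564]
 [ 0.0021  0.0029  0.0575]
 [ 0.0178  0.0485  0.0594]
 [ 0.0217  0.0586  0.0602]] ((0.0006642043590545654, -0.0006346479058265686), (0.03904810547828674, 0.08503206074237823), 1.9194391965866089)
a 36 0.03369923813033869 -0.005875109078397833 0.01701058254288562 0.1412066209554741 0.14948003867860227 0.023844813780351803 0.04148055549402485
```

View pics/s3.png

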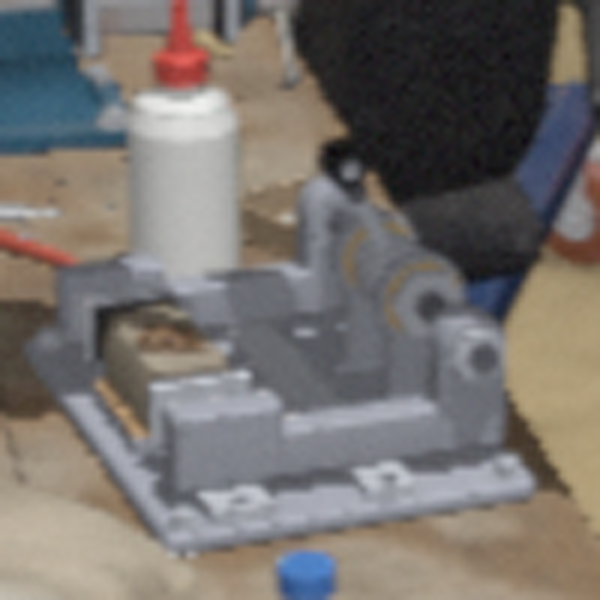

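Slab seated flat with the ammonite up at crop (165,345), between the pads. Grip A is at crop (343,165), tilted about 27° towards the bed. Next I go above grip A.

```bash
python3 - <<'E'
from h import *
print(rel([.540,-.3235,.185],-71.1))
E
```

```text
(array([ 0.09 , -3.2  ,  0.494]), array([ 0.06,  0.  , 15.  ]))
```

Request:
drive_tool:
  deltas:
    - [55,[0,-0.8,0],[0,0,1.7]]
    - [55,[0,-1.6,0],[0,0,3.4]]
    - [55,[0.05,-2.4,0],[0,0,5.1]]
    - [55,[0.09,-3.2,0],[0,0,6.8]]
    - [55,[0.09,-3.2,0],[0,0,8.5]]
    - [55,[0.09,-3.2,0.2],[0,0,10.2]]
    - [55,[0.09,-3.2,0.3],[0,0,11.9]]
    - [55,[0.09,-3.2,0.5],[0,0,13.6]]
    - [55,[0.09,-3.2,0.5],[0,0,15]]
    - [55,[0.09,-3.2,0.5],[0,0,15]]
    - [55,[0.09,-3.2,0.5],[0,0,15]]

```text
time_s: 9.1
tool_pos: [0.5378, -0.3223, 0.1809]
tool_rot: [0.986, 0.166, -0.001, -0.001]
wrist_force: [-0.1, 0.1, -0.1]
finger_gap: 0.0551
gripper_force: 0.0
```

```bash
python3 - <<'E'
from h import *
print(arm.state()['tool_pos'],rel([.540,-.3235,.118],-71.1)); im,d=cap('side'); Q=cloud('side',d)
cv2.imwrite('pics/s4.png',cv2.resize(im[140:260,270:390],None,fx=5,fy=5,interpolation=cv2.INTER_CUBIC))
E
```

```text
[ 0.53777601 -0.32229466  0.18085422] (array([0.059, 0.065, 2.095]), array([-0.01,  0.01,  0.03]))
```

View pics/s4.png

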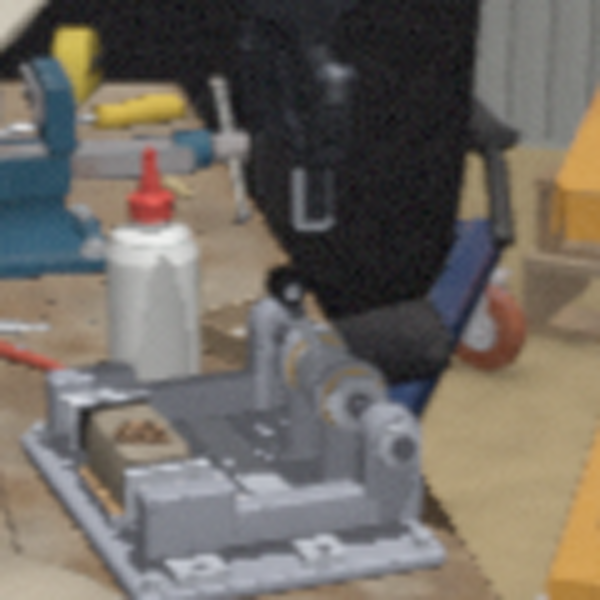

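Gripper is above grip A (crop 290,285); the finger at (313,200) sits slightly robot-side of it, so I shift 3 mm bedward, descend and pinch.

Request:
drive_tool:
  deltas:
    - [55,[0.14,0.06,0.7],[0,0,0]]
    - [55,[0.14,0.06,1.4],[0,0,0]]
    - [55,[0.14,0.06,2.1],[0,0,0]]
    - [55,[0.14,0.06,2.1],[0,0,0]]
    - [40,[0.14,0.06,2.1],[0,0,0]]
    - [32,[0.14,0.06,2.1],[0,0,0]]
    - [32,[0.14,0.06,2.1],[0,0,0]]

```text
time_s: 10.02
tool_pos: [0.5434, -0.3234, 0.12]
tool_rot: [0.986, 0.164, 0.001, 0.001]
wrist_force: [-0.1, -0.4, -0.0]
finger_gap: 0.0319
gripper_force: 0.0
```

Request:
drive_tool:
  deltas:
    - [28,[0,0,0],[0,0,0]]
    - [26,[0,0,0],[0,0,0]]
    - [25,[0,0,0],[0,0,0]]

```text
time_s: 10.4
tool_pos: [0.5432, -0.3236, 0.1194]
tool_rot: [0.986, 0.164, 0.0, 0.001]
wrist_force: [1.1, -2.5, 1.3]
finger_gap: 0.0248
gripper_force: 1.0
```

Request:
drive_tool:
  deltas:
    - [24,[0,0.02,0],[0,0,0]]
    - [15,[0,0.03,0],[0,0,0]]
    - [15,[0,0.03,0],[0,0,0]]
    - [15,[0,0.03,0],[0,0,0]]
    - [15,[0,0.03,0],[0,0,0]]

```text
time_s: 11.02
tool_pos: [0.5434, -0.3241, 0.1196]
tool_rot: [0.986, 0.164, 0.0, 0.0]
wrist_force: [-0.8, -0.9, 5.7]
finger_gap: 0.0231
gripper_force: 59.4
```

```bash
cat > turn.py <<'E'
import sys; from h import *
# turn.py X0 Z0 step n : screw axis world centre (of commanded TCP circle); prints rows
cx,cz=.376,.056   # clamp-frame X of screw axis, TCP z of circle centre (75-19)
def now():
    s=arm.state(); p=s['tool_pos']; X=p[:2]@np.array([.946,.324])-cx; Z=p[2]-cz
    th=np.arctan2(X,Z); F=np.array(s['wrist_force']); fx=F[:2]@np.array([.946,.324]); fy=F[:2]@np.array([-.324,.946])
    print('t %.2f th %.1f r %.1f mm  Ft %.1f Fr(out) %.1f Fy %.1f'%(s['time_s'],np.rad2deg(th),1e3*np.hypot(X,Z),-(fx*np.cos(th)-F[2]*np.sin(th)),fx*np.sin(th)+F[2]*np.cos(th),fy), s['finger_gap'],s['gripper_force'])
    return np.rad2deg(th)
now(); t0=float(sys.argv[1]); st=float(sys.argv[2]); n=int(sys.argv[3])
for i in range(1,n+1):
    a,b=np.deg2rad(t0),np.deg2rad(t0+i*st); print('%.0f: [%.3f, 0, %.3f]'%(t0+i*st,(np.sin(b)-np.sin(a))*7/3,-(np.cos(b)-np.cos(a))*7/3))
E
python3 turn.py 27 4 6; python3 turn.py 51 6 10
```

```text
t 11.03 th 27.5 r 71.7 mm  Ft 3.5 Fr(out) 4.6 Fy -0.6 0.02306047518848559 59.419684410095215
31: [0.142, 0, 0.079]
35: [0.279, 0, 0.168]
39: [0.409, 0, 0.266]
43: [0.532, 0, 0.373]
47: [0.647, 0, 0.488]
51: [0.754, 0, 0.611]
t 11.03 th 27.5 r 71.7 mm  Ft 3.5 Fr(out) 4.6 Fy -0.6 0.02306047518848559 59.419684410095215
57: [0.144, 0, 0.198]
63: [0.266, 0, 0.409]
69: [0.365, 0, 0.632]
75: [0.440, 0, 0.865]
81: [0.491, 0, 1.103]
87: [0.517, 0, 1.346]
93: [0.517, 0, 1.591]
99: [0.491, 0, 1.833]
105: [0.440, 0, 2.072]
111: [0.365, 0, 2.305]
```

Request:
drive_tool:
  deltas:
    - [15,[0.14,0,0.08],[0,0,0]]
    - [15,[0.28,0,0.17],[0,0,0]]
    - [15,[0.41,0,0.27],[0,0,0]]
    - [15,[0.53,0,0.37],[0,0,0]]
    - [15,[0.65,0,0.49],[0,0,0]]
    - [15,[0.75,0,0.61],[0,0,0]]
    - [15,[0.75,0,0.61],[0,0,0]]

```text
time_s: 11.9
tool_pos: [0.5653, -0.3167, 0.1021]
tool_rot: [0.986, 0.164, 0.001, 0.0]
wrist_force: [-1.3, -0.1, 8.2]
finger_gap: 0.0231
gripper_force: 60.0
```

```bash
python3 turn.py 51 6 9
```

```text
t 11.90 th 50.6 r 72.7 mm  Ft 7.2 Fr(out) 4.2 Fy 0.3 0.023054550718272494 60.03234922885895
57: [0.144, 0, 0.198]
63: [0.266, 0, 0.409]
69: [0.365, 0, 0.632]
75: [0.440, 0, 0.865]
81: [0.491, 0, 1.103]
87: [0.517, 0, 1.346]
93: [0.517, 0, 1.591]
99: [0.491, 0, 1.833]
105: [0.440, 0, 2.072]
```

Request:
drive_tool:
  deltas:
    - [15,[0.075,0,0.098],[0,0,0]]
    - [15,[0.144,0,0.2],[0,0,0]]
    - [15,[0.21,0,0.3],[0,0,0]]
    - [15,[0.27,0,0.41],[0,0,0]]
    - [15,[0.32,0,0.52],[0,0,0]]
    - [15,[0.365,0,0.63],[0,0,0]]

```text
time_s: 12.65
tool_pos: [0.5762, -0.3131, 0.0839]
tool_rot: [0.986, 0.164, 0.001, 0.001]
wrist_force: [-0.8, 0.9, 10.6]
finger_gap: 0.0233
gripper_force: 60.3
```

```bash
python3 turn.py 69 3 13
```

```text
t 12.65 th 67.6 r 73.1 mm  Ft 10.0 Fr(out) 3.6 Fy 1.1 0.023291477070487055 60.34256637096405
72: [0.041, 0, 0.115]
75: [0.075, 0, 0.232]
78: [0.104, 0, 0.351]
81: [0.126, 0, 0.471]
84: [0.142, 0, 0.592]
87: [0.152, 0, 0.714]
90: [0.155, 0, 0.836]
93: [0.152, 0, 0.958]
96: [0.142, 0, 1.080]
99: [0.126, 0, 1.201]
102: [0.104, 0, 1.321]
105: [0.075, 0, 1.440]
108: [0.041, 0, 1.557]
```

Running free at 10 N, as described. Continuing.

Request:
drive_tool:
  deltas:
    - [15,[0.041,0,0.115],[0,0,0]]
    - [15,[0.075,0,0.232],[0,0,0]]
    - [15,[0.104,0,0.351],[0,0,0]]
    - [15,[0.126,0,0.471],[0,0,0]]
    - [15,[0.142,0,0.592],[0,0,0]]
    - [15,[0.152,0,0.714],[0,0,0]]

```text
time_s: 13.4
tool_pos: [0.5813, -0.3114, 0.0626]
tool_rot: [0.986, 0.164, 0.002, 0.001]
wrist_force: [1.5, 1.7, 10.9]
finger_gap: 0.023
gripper_force: 60.3
```

```bash
python3 turn.py 87 3 8
```

```text
t 13.40 th 84.8 r 73.3 mm  Ft 10.7 Fr(out) 2.9 Fy 1.2 0.023047479165240213 60.26886463165283
90: [0.003, 0, 0.122]
93: [0.000, 0, 0.244]
96: [-0.010, 0, 0.366]
99: [-0.026, 0, 0.487]
102: [-0.048, 0, 0.607]
105: [-0.076, 0, 0.726]
108: [-0.111, 0, 0.843]
111: [-0.152, 0, 0.958]
```

Request:
drive_tool:
  deltas:
    - [15,[0.003,0,0.122],[0,0,0]]
    - [15,[0,0,0.244],[0,0,0]]
    - [15,[-0.01,0,0.366],[0,0,0]]
    - [15,[-0.026,0,0.487],[0,0,0]]
    - [15,[-0.048,0,0.607],[0,0,0]]
    - [15,[-0.076,0,0.726],[0,0,0]]

```text
time_s: 14.15
tool_pos: [0.5799, -0.3119, 0.0409]
tool_rot: [0.986, 0.164, 0.003, 0.001]
wrist_force: [3.4, 2.9, 10.5]
finger_gap: 0.023
gripper_force: 60.1
```

```bash
python3 turn.py 105 3 2; python3 - <<'E'
from h import *
im,d=cap('top');P=cloud('top',d)
xc=np.array([.946,.324]);yc=np.array([-.324,.946])
q=P.reshape(-1,3); X=q[:,:2]@xc-.376; Y=q[:,:2]@yc+.4825; v=im.max(2).reshape(-1)
m=(abs(Y)<.02)&(X<-.035)&(X>-.09)&(q[:,2]>.075)&(q[:,2]<.13); print(m.sum(),X[m].mean(),Y[m].mean(),q[m,2].mean())
jm=(abs(X-.15)<.03)&(abs(q[:,2]-.062)<.006)
for s in(1,-1): k=jm&(Y*s>.05); print(k.sum(),np.percentile(Y[k],[2,50,98]))
E
```

```text
t 14.15 th 101.9 r 73.2 mm  Ft 11.2 Fr(out) 1.9 Fy 1.6 0.02297105123595782 60.12417376041412
108: [-0.035, 0, 0.117]
111: [-0.075, 0, 0.232]
24 -0.0718041865900121 -0.004189902560269414 0.09865917508404447
264 [0.05320581 0.5614129  0.60290045]
32 [-0.10083636 -0.09444996 -0.08197158]
```

Request:
drive_tool:
  deltas:
    - [34,[0,0,0],[0,0,0]]
    - [34,[0,0,0],[0,0,0]]
    - [34,[0,0,-0.5],[0,0,0]]
    - [34,[0,0,-1.5],[0,0,0]]
    - [50,[0,0,-3],[0,0,0]]
    - [50,[0,0,-4],[0,0,0]]
    - [50,[-1.5,0,-4],[0,0,0]]
    - [50,[-3,0,-4],[0,0,0]]
    - [50,[-4.6,0,-4],[0,0,0]]
    - [50,[-4.6,0,-4],[0,0,0]]

```text
time_s: 15.45
tool_pos: [0.4435, -0.3576, 0.1591]
tool_rot: [0.987, 0.163, -0.0, -0.0]
wrist_force: [0.1, -0.7, 0.5]
finger_gap: 0.0499
gripper_force: 0.0
```

```bash
python3 - <<'E'
from h import *
s=arm.state(); print(s['tool_pos'],s['wrist_force'],rel([.4469,-.3574,.072],-71.1))
im,d=cap('side'); Q=cloud('side',d)
cv2.imwrite('pics/s5.png',cv2.resize(im[140:260,270:390],None,fx=5,fy=5,interpolation=cv2.INTER_CUBIC))
E
```

```text
[ 0.44351697 -0.35762536  0.15906416] [ 0.14129973 -0.65873846  0.51066936] (array([0.112, 0.03 , 2.902]), array([-0.  ,  0.01, -0.03]))
```

View pics/s5.png

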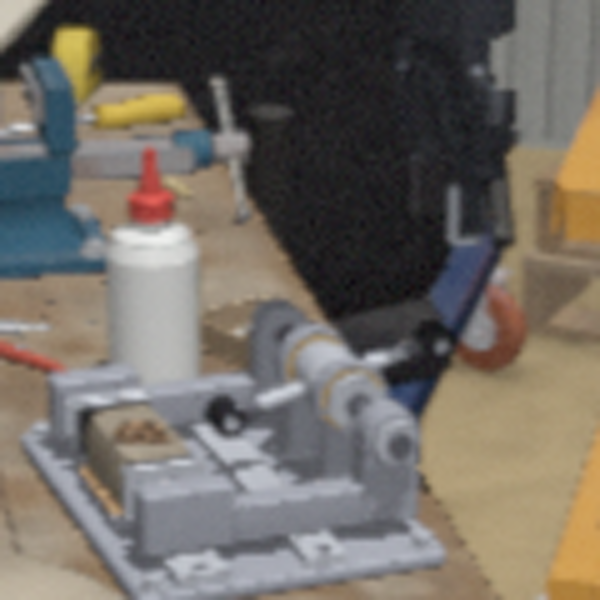

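Bar swung over: grip A is now at crop (228,415), bedward. Grip B is at (432,340), robot-side and raised, with the gripper above it at (460,215). I'll descend on B and pinch it.

Request:
drive_tool:
  deltas:
    - [50,[0.11,0.03,1],[0,0,0]]
    - [50,[0.11,0.03,2],[0,0,0]]
    - [50,[0.11,0.03,2.7],[0,0,0]]
    - [40,[0.11,0.03,2.9],[0,0,0]]
    - [32,[0.11,0.03,2.9],[0,0,0]]
    - [28,[0.11,0.03,2.9],[0,0,0]]
    - [25,[0.11,0.03,2.9],[0,0,0]]
    - [25,[0.11,0.03,2.9],[0,0,0]]

```text
time_s: 16.5
tool_pos: [0.4499, -0.3562, 0.0721]
tool_rot: [0.986, 0.164, 0.0, -0.0]
wrist_force: [-0.7, 4.7, 1.8]
finger_gap: 0.0253
gripper_force: 2.3
```

Request:
drive_tool:
  deltas:
    - [15,[0,0,0],[0,0,0]]
    - [15,[0,0,0],[0,0,0]]
    - [15,[0,0,0],[0,0,0]]
    - [15,[0,0,0],[0,0,0]]

```text
time_s: 17.0
tool_pos: [0.4497, -0.3557, 0.0721]
tool_rot: [0.986, 0.164, -0.0, -0.001]
wrist_force: [-1.1, 7.0, 5.0]
finger_gap: 0.0232
gripper_force: 58.8
```

```bash
python3 turn.py -77 3 6; python3 turn.py -59 5 12;
```

```text
t 17.00 th -76.3 r 67.8 mm  Ft -5.1 Fr(out) 0.0 Fy 7.0 0.0231638844464291 58.764089941978455
-74: [0.031, 0, -0.118]
-71: [0.067, 0, -0.235]
-68: [0.110, 0, -0.349]
-65: [0.159, 0, -0.461]
-62: [0.213, 0, -0.571]
-59: [0.273, 0, -0.677]
t 17.00 th -76.3 r 67.8 mm  Ft -5.1 Fr(out) 0.0 Fy 7.0 0.0231638844464291 58.764089941978455
-54: [0.112, 0, -0.170]
-49: [0.239, 0, -0.329]
-44: [0.379, 0, -0.477]
-39: [0.532, 0, -0.612]
-34: [0.695, 0, -0.733]
-29: [0.869, 0, -0.839]
-24: [1.051, 0, -0.930]
-19: [1.240, 0, -1.004]
-14: [1.436, 0, -1.062]
-9: [1.635, 0, -1.103]
-4: [1.837, 0, -1.126]
1: [2.041, 0, -1.131]
```

Request:
drive_tool:
  deltas:
    - [15,[0.03,-0.03,-0.118],[0,0,0]]
    - [15,[0.067,-0.03,-0.235],[0,0,0]]
    - [15,[0.11,-0.03,-0.349],[0,0,0]]
    - [15,[0.159,-0.03,-0.461],[0,0,0]]
    - [15,[0.213,-0.03,-0.571],[0,0,0]]
    - [15,[0.273,-0.03,-0.677],[0,0,0]]

```text
time_s: 17.75
tool_pos: [0.4569, -0.3531, 0.0918]
tool_rot: [0.986, 0.164, -0.0, -0.0]
wrist_force: [0.4, -1.1, -12.3]
finger_gap: 0.0233
gripper_force: 59.3
```

```bash
python3 turn.py -59 3 8
```

```text
t 17.75 th -58.4 r 68.3 mm  Ft 10.4 Fr(out) -6.4 Fy -1.1 0.02326702565737711 59.33414161205292
-56: [0.066, 0, -0.103]
-53: [0.137, 0, -0.202]
-50: [0.213, 0, -0.298]
-47: [0.294, 0, -0.390]
-44: [0.379, 0, -0.477]
-41: [0.469, 0, -0.559]
-38: [0.564, 0, -0.637]
-35: [0.662, 0, -0.710]
```

Request:
drive_tool:
  deltas:
    - [15,[0.075,0,-0.095],[0,0,0]]
    - [15,[0.155,0,-0.187],[0,0,0]]
    - [15,[0.23,0,-0.283],[0,0,0]]
    - [15,[0.31,0,-0.375],[0,0,0]]
    - [15,[0.396,0,-0.462],[0,0,0]]
    - [15,[0.486,0,-0.544],[0,0,0]]
    - [15,[0.58,0,-0.622],[0,0,0]]
    - [15,[0.68,0,-0.695],[0,0,0]]

```text
time_s: 18.75
tool_pos: [0.4749, -0.347, 0.1129]
tool_rot: [0.986, 0.165, -0.002, -0.0]
wrist_force: [-7.1, -3.4, -7.3]
finger_gap: 0.0227
gripper_force: 59.8
```

```bash
python3 turn.py -35 3 8
```

```text
t 18.75 th -34.5 r 69.1 mm  Ft 10.6 Fr(out) -1.6 Fy -0.9 0.022740116921958792 59.83477592468262
-32: [0.102, 0, -0.067]
-29: [0.207, 0, -0.129]
-26: [0.315, 0, -0.186]
-23: [0.427, 0, -0.236]
-20: [0.540, 0, -0.281]
-17: [0.656, 0, -0.320]
-14: [0.774, 0, -0.353]
-11: [0.893, 0, -0.379]
```

Request:
drive_tool:
  deltas:
    - [15,[0.102,0,-0.067],[0,0,0]]
    - [15,[0.207,0,-0.129],[0,0,0]]
    - [15,[0.315,0,-0.186],[0,0,0]]
    - [15,[0.427,0,-0.236],[0,0,0]]
    - [15,[0.54,0,-0.281],[0,0,0]]
    - [15,[0.656,0,-0.32],[0,0,0]]

```text
time_s: 19.5
tool_pos: [0.4931, -0.3409, 0.1229]
tool_rot: [0.986, 0.165, -0.002, 0.0]
wrist_force: [-8.8, -2.8, -5.6]
finger_gap: 0.0228
gripper_force: 60.2
```

```bash
python3 turn.py -17 3 8
```

```text
t 19.50 th -16.7 r 69.8 mm  Ft 10.5 Fr(out) -2.7 Fy 0.2 0.02284740796842468 60.18583059310913
-14: [0.118, 0, -0.033]
-11: [0.237, 0, -0.059]
-8: [0.357, 0, -0.079]
-5: [0.479, 0, -0.093]
-2: [0.601, 0, -0.101]
1: [0.723, 0, -0.102]
4: [0.845, 0, -0.096]
7: [0.967, 0, -0.085]
```

Request:
drive_tool:
  deltas:
    - [15,[0.118,0,-0.033],[0,0,0]]
    - [15,[0.237,0,-0.059],[0,0,0]]
    - [15,[0.357,0,-0.079],[0,0,0]]
    - [15,[0.479,0,-0.093],[0,0,0]]
    - [15,[0.601,0,-0.101],[0,0,0]]
    - [15,[0.723,0,-0.1],[0,0,0]]

```text
time_s: 20.25
tool_pos: [0.5134, -0.3341, 0.1265]
tool_rot: [0.986, 0.165, -0.002, 0.0]
wrist_force: [-10.2, -3.2, -1.4]
finger_gap: 0.0228
gripper_force: 60.7
```

```bash
python3 turn.py 1 3 8
```

```text
t 20.25 th 1.2 r 70.6 mm  Ft 10.7 Fr(out) -1.6 Fy 0.3 0.022849022782422897 60.69355845451355
4: [0.122, 0, 0.005]
7: [0.244, 0, 0.017]
10: [0.364, 0, 0.035]
13: [0.484, 0, 0.059]
16: [0.602, 0, 0.090]
19: [0.719, 0, 0.127]
22: [0.833, 0, 0.170]
25: [0.945, 0, 0.218]
```

Request:
drive_tool:
  deltas:
    - [15,[0.122,0,0.005],[0,0,0]]
    - [15,[0.244,0,0.017],[0,0,0]]
    - [15,[0.364,0,0.035],[0,0,0]]
    - [15,[0.484,0,0.059],[0,0,0]]
    - [15,[0.602,0,0.09],[0,0,0]]
    - [15,[0.719,0,0.127],[0,0,0]]

```text
time_s: 21.0
tool_pos: [0.5338, -0.3272, 0.1234]
tool_rot: [0.986, 0.165, -0.002, 0.0]
wrist_force: [-11.9, -2.6, 0.7]
finger_gap: 0.023
gripper_force: 61.2
```

```bash
python3 turn.py 19 3 8
```

```text
t 21.00 th 18.8 r 71.2 mm  Ft 11.6 Fr(out) -3.2 Fy 1.4 0.02295577260146143 61.151297092437744
22: [0.114, 0, 0.043]
25: [0.226, 0, 0.091]
28: [0.336, 0, 0.146]
31: [0.442, 0, 0.206]
34: [0.545, 0, 0.272]
37: [0.645, 0, 0.343]
40: [0.740, 0, 0.419]
43: [0.832, 0, 0.500]
```

Request:
drive_tool:
  deltas:
    - [15,[0.114,0,0.043],[0,0,0]]
    - [15,[0.226,0,0.091],[0,0,0]]
    - [15,[0.336,0,0.146],[0,0,0]]
    - [15,[0.442,0,0.206],[0,0,0]]

```text
time_s: 21.5
tool_pos: [0.5464, -0.323, 0.1177]
tool_rot: [0.986, 0.164, -0.002, 0.0]
wrist_force: [-12.3, -2.6, 3.6]
finger_gap: 0.0229
gripper_force: 61.5
```

```bash
python3 turn.py 31 3 6
```

```text
t 21.50 th 30.4 r 71.6 mm  Ft 12.5 Fr(out) -3.2 Fy 1.6 0.022921132736632845 61.45579934120178
34: [0.103, 0, 0.066]
37: [0.202, 0, 0.137]
40: [0.298, 0, 0.213]
43: [0.390, 0, 0.294]
46: [0.477, 0, 0.379]
49: [0.559, 0, 0.469]
```

Request:
drive_tool:
  deltas:
    - [15,[0.103,0,0.066],[0,0,0]]
    - [15,[0.202,0,0.137],[0,0,0]]
    - [15,[0.298,0,0.213],[0,0,0]]
    - [15,[0.39,0,0.294],[0,0,0]]

```text
time_s: 22.0
tool_pos: [0.5577, -0.3193, 0.1094]
tool_rot: [0.986, 0.164, -0.002, 0.0]
wrist_force: [-12.0, -0.8, 6.5]
finger_gap: 0.0228
gripper_force: 61.8
```

```bash
python3 turn.py 43 3 6
```

```text
t 22.00 th 42.0 r 71.9 mm  Ft 13.0 Fr(out) -2.9 Fy 3.1 0.02279368480118237 61.755183935165405
46: [0.087, 0, 0.086]
49: [0.170, 0, 0.176]
52: [0.247, 0, 0.270]
55: [0.320, 0, 0.368]
58: [0.387, 0, 0.470]
61: [0.449, 0, 0.575]
```

Request:
drive_tool:
  deltas:
    - [15,[0.087,-0.01,0.086],[0,0,0]]
    - [15,[0.17,-0.01,0.176],[0,0,0]]
    - [15,[0.247,-0.01,0.27],[0,0,0]]
    - [15,[0.32,-0.01,0.368],[0,0,0]]

```text
time_s: 22.5
tool_pos: [0.567, -0.3161, 0.099]
tool_rot: [0.986, 0.164, -0.002, 0.001]
wrist_force: [-13.6, -1.2, 8.4]
finger_gap: 0.0227
gripper_force: 62.0
```

```bash
python3 turn.py 55 3 6
```

```text
t 22.50 th 53.4 r 72.2 mm  Ft 14.7 Fr(out) -5.6 Fy 3.2 0.022677616145201605 62.02093720436096
58: [0.067, 0, 0.102]
61: [0.129, 0, 0.207]
64: [0.186, 0, 0.315]
67: [0.236, 0, 0.427]
70: [0.281, 0, 0.540]
73: [0.320, 0, 0.656]
```

Request:
drive_tool:
  deltas:
    - [15,[0.025,0,0.058],[0,0,0]]
    - [15,[0.057,0,0.11],[0,0,0]]
    - [15,[0.088,0,0.162],[0,0,0]]
    - [15,[0.119,0,0.215],[0,0,0]]

```text
time_s: 23.0
tool_pos: [0.5709, -0.3149, 0.0931]
tool_rot: [0.986, 0.164, -0.001, 0.001]
wrist_force: [-12.0, -0.1, 10.4]
finger_gap: 0.0232
gripper_force: 62.2
```

```bash
python3 turn.py 61 1.5 6
```

```text
t 23.00 th 59.1 r 72.3 mm  Ft 14.7 Fr(out) -4.4 Fy 3.8 0.023166291387243347 62.24359631538391
62: [0.029, 0, 0.054]
64: [0.056, 0, 0.108]
66: [0.082, 0, 0.164]
67: [0.107, 0, 0.220]
68: [0.130, 0, 0.276]
70: [0.152, 0, 0.333]
```

Request:
drive_tool:
  deltas:
    - [15,[0.029,0,0.054],[0,0,0]]
    - [15,[0.056,0,0.108],[0,0,0]]
    - [15,[0.082,0,0.164],[0,0,0]]
    - [15,[0.107,0,0.22],[0,0,0]]
    - [15,[0.13,0,0.276],[0,0,0]]
    - [15,[0.152,0,0.333],[0,0,0]]

```text
time_s: 23.75
tool_pos: [0.5756, -0.3133, 0.0836]
tool_rot: [0.986, 0.164, -0.001, 0.001]
wrist_force: [-13.3, -0.3, 11.6]
finger_gap: 0.0228
gripper_force: 62.5
```

```bash
python3 turn.py 70 1.5 6
```

```text
t 23.75 th 67.6 r 72.4 mm  Ft 15.5 Fr(out) -7.3 Fy 4.1 0.02281621462957653 62.50408887863159
72: [0.020, 0, 0.058]
73: [0.039, 0, 0.116]
74: [0.056, 0, 0.174]
76: [0.071, 0, 0.234]
78: [0.085, 0, 0.293]
79: [0.098, 0, 0.353]
```

Request:
drive_tool:
  deltas:
    - [15,[0,-0.012,0.066],[0,0,0]]
    - [15,[0.017,-0.012,0.124],[0,0,0]]
    - [15,[0.034,-0.012,0.184],[0,0,0]]
    - [15,[0.049,-0.012,0.244],[0,0,0]]

```text
time_s: 24.25
tool_pos: [0.5779, -0.3126, 0.077]
tool_rot: [0.986, 0.164, 0.0, 0.001]
wrist_force: [-11.8, 0.9, 13.1]
finger_gap: 0.0232
gripper_force: 62.6
```

```bash
python3 turn.py 76 1.5 6
```

```text
t 24.25 th 73.1 r 72.5 mm  Ft 15.7 Fr(out) -6.6 Fy 4.7 0.023210782287285996 62.62572169303894
78: [0.014, 0, 0.059]
79: [0.026, 0, 0.119]
80: [0.037, 0, 0.179]
82: [0.047, 0, 0.240]
84: [0.054, 0, 0.300]
85: [0.060, 0, 0.361]
```

Request:
drive_tool:
  deltas:
    - [15,[0,-0.012,0.06],[0,0,0]]
    - [15,[0.012,-0.012,0.12],[0,0,0]]
    - [15,[0.023,-0.012,0.18],[0,0,0]]
    - [15,[0.032,-0.012,0.24],[0,0,0]]

```text
time_s: 24.75
tool_pos: [0.5795, -0.3121, 0.0704]
tool_rot: [0.986, 0.164, 0.001, 0.001]
wrist_force: [-11.4, 1.5, 14.5]
finger_gap: 0.0231
gripper_force: 62.8
```

```bash
python3 turn.py 82 1.5 6
```

```text
t 24.75 th 78.5 r 72.5 mm  Ft 16.2 Fr(out) -7.2 Fy 5.1 0.023078492435830423 62.78555989265442
84: [0.008, 0, 0.061]
85: [0.014, 0, 0.121]
86: [0.018, 0, 0.182]
88: [0.021, 0, 0.243]
90: [0.023, 0, 0.304]
91: [0.022, 0, 0.365]
```

Effort is 16.2 N against about 10.6 N free, so it is firm. I'll let go and retreat.

Request:
drive_tool:
  deltas:
    - [34,[0,0,0],[0,0,0]]
    - [34,[0,0,0],[0,0,0]]
    - [34,[0,0,0],[0,0,0]]
    - [34,[0,0,-0.5],[0,0,0]]
    - [34,[0,0,-1.5],[0,0,0]]
    - [34,[0,0,-3],[0,0,0]]
    - [34,[0,0,-4.5],[0,0,0]]
    - [34,[0,0,-5.5],[0,0,0]]
    - [34,[-2,0,-5.5],[0,0,0]]
    - [34,[-4,0,-5.5],[0,0,0]]
    - [34,[-5,0,-5.5],[0,0,0]]
    - [34,[-5,0,-5.5],[0,0,0]]

```text
time_s: 26.25
tool_pos: [0.435, -0.36, 0.2307]
tool_rot: [0.987, 0.163, 0.0, 0.001]
wrist_force: [0.5, 0.5, 0.6]
finger_gap: 0.0342
gripper_force: 0.0
```

```bash
python3 - <<'E'
from h import *
s=arm.state(); print(s['tool_pos'],s['wrist_force'],s['finger_gap'])
im,d=cap('side')
cv2.imwrite('pics/s6.png',cv2.resize(im[140:260,270:390],None,fx=5,fy=5,interpolation=cv2.INTER_CUBIC))
E
```

```text
[ 0.43503883 -0.3600145   0.23065425] [0.51154298 0.50335259 0.58660886] 0.03416416483648521
```

View pics/s6.png

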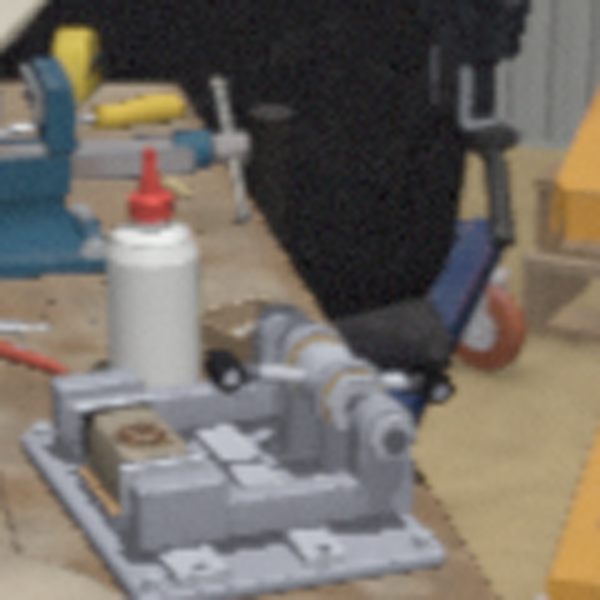

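The slab sits flat at crop (140,440), gripped between both pads with the ammonite up. The bar has stayed where I left it, the bystanders are undisturbed and the gripper is clear. Handing in.

```bash
python3 -c "
from cell import arm; print(arm.sign_off())"
```

```text
the job is handed in; nothing more can be done
None
```

The slab lies ammonite-up on the cork bed, held by both pads; I stopped at about 16 N on the bar (10.6 N running free), let go of everything and handed the job in at about 26 s.

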